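Load the last vial and offer up the cover plate of a vial block

TASK

One of the three bores of the blue vial block is still empty: stand the short green-capped vial from the black mat upright in it, fully home, and let it go. Then take the cover plate by its handle and hold it hovering level, about a centimetre above the vial caps and touching nothing, with its two screw holes centred over the threaded holes in the block's two steel pillars, so that a colleague can start the thumb screws through it. Finish while still holding the plate there, and leave the other things on the bench, the thumb screws and the two loaded vials where they are.

Things in the scene. Friction and masses are not known exactly. Their poses are not given: they have to be found in the camera images.
- vial_block: Blue metal block on rubber feet, 60 (x) x 170 (y) x 40 mm high, fixed. Origin under its centre on the worktop, y along its length. Three upright blind bores at y = -34, 0, +34 mm, 23 mm wide, 24 mm deep; two hold vials (caps 63 mm above the worktop), the empty one varies. At y = -70 and +70 mm a steel pillar, 16 mm thick, top 60 mm above the worktop, with a 6 mm threaded hole.
- bore_1 (a point): Centre of the mouth of the bore at y = -34 mm of the block, 40 mm above the worktop.
- bore_2 (a point): Centre of the mouth of the middle bore (y = 0 of the block), 40 mm above the worktop.
- bore_3 (a point): Centre of the mouth of the bore at y = +34 mm of the block, 40 mm above the worktop.
- thread_right (a point): Centre of the 6 mm threaded hole at the top of the pillar at y = -70 mm of the block, 60 mm above the worktop.
- thread_left (a point): Centre of the 6 mm threaded hole at the top of the pillar at y = +70 mm of the block, 60 mm above the worktop.
- vial_green: The vial to be loaded: clear glass, green screw cap, pale yellow contents, standing loose on the black mat of the worktop. 47 mm high; body 20 mm in diameter up to 36 mm, cap 21 mm in diameter above that; 26 g. Origin at the centre of its underside, z up. Home in a bore it stands 23 mm out of the block.
- vial_pink: Vial of the same size with black cap and pink contents, standing loose in one of the bores; stays there. Origin at the centre of its underside.
- vial_blue: Vial of the same size with black cap and blue contents, standing loose in another bore; stays there. Origin at the centre of its underside.
- cover_plate: Aluminium plate, 60 (x) x 170 (y) x 5 mm, about 0.2 kg, lying on the red 4 mm silicone pad (30 x 92 mm) glued under it. Origin: centre of the pad's underside; y along the length. 13 mm through holes at y = -70 and +70 mm; fits the block either way round. Black handle bar along y, flat-sided, 12 (x) x 78 (y) mm, 33 to 47 mm above the origin, on posts at y = -30 and +30 mm.
- plate_handle (a point): Centre of the handle bar, 40 mm above the cover plate's origin.
- plate_hole_right (a point): Centre of the plate's 13 mm hole at y = -70 mm of the plate, at the underside of the metal, 4 mm above the plate's origin.
- plate_hole_left (a point): Centre of the plate's 13 mm hole at y = +70 mm of the plate, at the underside of the metal, 4 mm above the plate's origin.
- screw_a: Brass-headed knurled thumb screw, head 19 mm in diameter, 37 mm high, standing on its head on the worktop; bystander. Origin at its underside.
- screw_b: The second thumb screw, the same; bystander.
- beaker: Small clear beaker, 48 mm in diameter, 57 mm high; bystander. Origin at its underside.
- porcelain: White porcelain dish, 46 mm in diameter, 20 mm high; bystander. Origin at its underside.
- dish_low: Closed grey culture dish, 60 mm in diameter, 15 mm high, the lower of a stack of two; bystander. Origin at its underside.
- dish_high: Closed grey culture dish on top of that one; bystander. Origin at its underside.
Not all that is in view belongs to the job. Leave any brown, red or turquoise look-alike of the vial_green alone.

How it is judged:
By the outcome, as a careful person would: the job done as asked, in the order asked, and still so for the second after the job is handed in, while the arm keeps its last pose, push and grip.
It also fails if it takes over 53 s, if anything falls off the work surface, if the arm or the gripper's body presses on something with over 40 N, if the wrist force passes 120 N, or if a joint passes its speed limit or range.

ROBOT

A 7-joint arm with a two-finger parallel gripper is mounted at the origin on a cart in front of the work surface, level with it; the furniture and walls round the work are solid. World frame = base frame: x ahead of the robot, y to its left, z up, the work surface at z = 0. Lengths are in mm, angles in rad, forces in N, time in s.
With the tool pointing down it reaches from about 400 to 875 mm from the base axis. Payload 4.4 kg.
Tool frame: the origin (TCP) lies at the very end of the fingers, on their centre line; the grasp point (between the pads) lies 19 mm behind it; z points along the fingers, y is the direction in which the jaws open and shut (so a half turn about z gives the same grasp; the last joint's range is limited). The gripper opens to 85 mm and grips with 20 to 120 N. Pads are 22 mm wide; open, the fingers measure 114 mm over their backs; the gripper's body (76 mm by 85 mm) begins 54 mm behind the grasp point. The pads swing forward as they close: fully open they stand 13 mm farther back than shut.
Start: joints at [-1.189, 0.628, 0.038, 1.517, -0.027, 0.996, -0.02], TCP at [281.419, 585.936, 231.313] pointing down, gripper open.
Joint ranges: [-3.06, 3.06], [-0.37, 2.12], [-1.25, 1.32], [0.18, 2.47], [-1.1, 4.24], [0.23, 1.98], [-2.94, 2.94]. Speed limits (rad/s): [2.57, 2.57, 3.14, 3.14, 3.14, 3.14, 3.14].

INTERFACE

Orientations are given as [roll, pitch, yaw] about the fixed x, y, z axes, in that order (R = Rz(yaw) Ry(pitch) Rx(roll)).
In Python, from cell import ctrl gives the robot as it stands.
- The arm moves only by the shell command python3 -m crank 'ROWS' [OPENING]. ROWS is JSON, a list that holds one entry, the list of rows, each a list of 6 numbers: the shift along the tool's x, y, z in units of 30 mm (1.0 is 30 mm), then the turn, a rotation vector about the tool's x, y, z in units of 6 degrees (1.0 is 6 degrees). In form: [[[tx, ty, tz, rx, ry, rz], ...]]. A call has 1 to 12 rows; each row shifts and turns the pose as measured when the row begins, along the tool's axes as they then stand; what a row does not reach is not made up. A row lasts 1/12 s, in which the tool goes at most 41.7 mm and 7.16 degrees, less where a joint would pass 70% of its speed; a pose out of reach is approached as far as the arm can. A call is refused whole if a number of a shift passes 1 or a number of a turn 1, either way. A call with a gripper value outside its range is refused whole. OPENING is the gripper command: -1 is fully open, 1 is shut, values between are in proportion, set as the call begins (- or left out, the last holds). The fingers move at their own pace and stop on an object; the grip force is fixed at half the most. Time passes only in rows, so rows that do not move let the fingers close. It gives the time, the measured TCP pose, the force and the opening at its end, in the units of the state.
- ctrl.read_state(): the state, without advancing time (a new reading comes with each control period).
- ctrl.get_image(name): name is "scene" or "top" or "wrist"; returns a dict with "color" (384x512x3 uint8, red, green, blue), "depth" (384x512 float32, mm along the optical axis (not along the pixel's ray), 0 where there is no reading), "camera_matrix" (3x3 intrinsics, pixels), "R" (3x3) and "t" (3): a world point X has camera coordinates R X + t. Camera axes: x right, y down, z forward; pixel columns grow to the right and rows downward; lengths in mm; the calibration is good to about 2 mm. A picture is of the moment at which its call begins.
- ctrl.finish_job(): hands the job in, once; it reports no verdict.
Trained networks look in a picture, given as the dict that the camera call returned (one of the last four; its "shot" number tells which), for a name from the list of things; names that differ only in an ending like _2 or _b are one class to them, and where a whole thing is asked for, a point or a joint stands for the part that bears it (a point fixed in the world has none). Each returns a list of dicts, best first, with "conf" (0 to 1); they miss things now and then, are a little off and sometimes report something else, mostly with a low value. They report only what shows in the picture. A call takes as long as a camera call. They do not tell look-alikes from the thing itself.
- ctrl.search_frame(query, picture): "extent" ([centre column, centre row, width, height] in pixels, round what is visible of it).
The state is a dict: "clock": time; "qpos": joint angles; "qd": joint speeds; "tau": joint torques, N m; "eef_pos": TCP position; "tool_rot": TCP orientation; "force": force on the tool from outside, world axes, zero at the start; "torque": the same for the moment, N m; "width": finger opening in mm.
Only numpy, scipy, OpenCV 4.12 (cv2) and the standard library are available. Lean on these libraries where they do the work, as an engineer would, in place of code of your own. Each camera call takes 0.05 s, during which the arm holds its last target. There are 200 camera calls.

## Working session

There is one attempt and no reset: what is moved stays moved. The work goes in short steps, Python scripts to look and compute and a shell command to move; the robot and the scene stay as the last step left them, time stands still between calls to the robot, and variables do not carry over. Pictures are saved under pics/ and viewed, about 8 in all and at most 12, crops included, and the job is handed in when it is done.

```bash
mkdir -p pics; ls; python3 - <<'E'
from cell import ctrl
import cv2,numpy as np
s=ctrl.read_state();print({k:np.round(v,3).tolist() for k,v in s.items()})
for n in("top","scene"):
    p=ctrl.get_image(n);cv2.imwrite(f"pics/{n}0.png",p["color"][:,:,::-1]);np.savez(f"{n}0.npz",**{k:p[k] for k in("color","depth","camera_matrix","R","t")})
    R,t=p["R"],p["t"];print(n,"cam",np.round(-R.T@t),np.round(R,3).tolist())
    for q in("vial_block","vial_green","cover_plate","plate_handle","bore_1","thread_right"):
        try:
            for d in ctrl.search_frame(q,p)[:4]:print(q,np.round(d["extent"],1).tolist(),round(d["conf"],2))
        except Exception as e:print(q,e)
E
```

```text
pics
{'clock': 0.0, 'qpos': [-1.189, 0.629, 0.038, 1.518, -0.027, 0.996, -0.02], 'qd': [-0.001, 0.0, 0.001, 0.001, 0.001, -0.0, -0.0], 'tau': [-0.0, -56.341, 1.226, -19.344, 0.011, 0.011, 0.0], 'eef_pos': [281.162, 585.383, 230.378], 'tool_rot': [-3.14, 0.0, 2.694], 'force': [0.153, 0.086, 0.683], 'torque': [0.003, -0.02, -0.022], 'width': 85.016}
top cam [ 469.   51. 1316.] [[-0.028, -0.999, -0.023], [-0.998, 0.029, -0.047], [0.048, 0.022, -0.999]]
vial_block [279.9, 165.1, 50.2, 26.8] 0.59
vial_green [353.5, 186.8, 4.7, 2.0] 0.6
vial_green [369.9, 202.4, 10.2, 7.5] 0.52
vial_green [332.9, 189.7, 13.1, 5.7] 0.5
cover_plate [187.2, 202.4, 48.0, 39.1] 0.97
plate_handle [190.9, 204.2, 54.5, 41.3] 0.78
plate_handle [277.3, 164.7, 51.2, 27.8] 0.68
plate_handle [355.1, 188.1, 8.6, 3.1] 0.39
bore_1 [276.4, 164.6, 51.6, 29.1] 0.89
thread_right [279.5, 163.9, 54.0, 21.5] 0.56
scene cam [-169. -574.  694.] [[0.684, -0.729, 0.025], [-0.384, -0.389, -0.838], [0.62, 0.564, -0.546]]
vial_block [294.4, 210.2, 61.0, 40.5] 0.82
vial_green [193.1, 187.4, 55.4, 27.2] 0.66
vial_green [329.6, 253.4, 7.5, 19.1] 0.53
vial_green [349.8, 264.4, 8.5, 16.6] 0.5
vial_green [375.8, 254.7, 11.4, 20.4] 0.5
cover_plate [194.2, 188.8, 55.4, 22.8] 0.96
plate_handle [193.6, 187.1, 57.8, 22.2] 0.87
plate_handle [350.8, 264.9, 12.5, 18.3] 0.26
bore_1 [293.9, 210.9, 63.1, 37.2] 0.61
bore_1 [195.6, 186.4, 55.1, 23.7] 0.27
thread_right [294.9, 211.2, 60.3, 39.5] 0.66
```

```bash
python3 - <<'E'
import cv2
a=cv2.imread("pics/top0.png");b=cv2.imread("pics/scene0.png")
a=cv2.resize(a[130:250,140:420],None,fx=2.8,fy=2.5,interpolation=3)[:, :784]
b=cv2.resize(b[150:300,150:430],(784,300),interpolation=3)
cv2.imwrite("pics/both.png",cv2.vconcat([a,b]))
E
```

```text
(no output)
```

View pics/both.png

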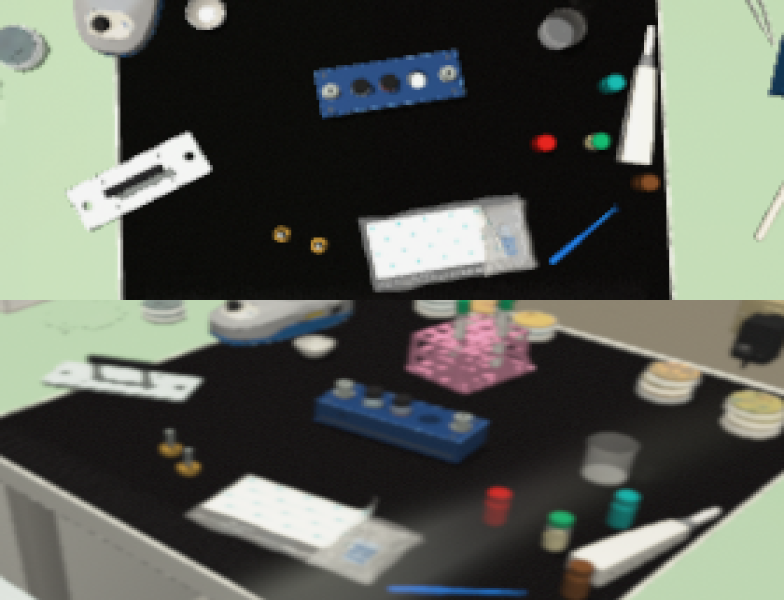

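The top view shows the green vial at about (354,186), the block pillars at (258,166) and (300,159), and the plate holes at (171,212) and (207,192). The empty bore is the rightmost one, next to the right pillar, and looks bright. The red, turquoise and brown vials are look-alikes.

```bash
cat > h.py <<'E'
from cell import ctrl
import cv2,numpy as np
from scipy.spatial.transform import Rotation as Ro
def ray(p,uv,z):
    "world XY of pixel at height z"
    d=p["R"].T@np.linalg.solve(p["camera_matrix"],[uv[0],uv[1],1]);c=-p["R"].T@p["t"]
    return c+d*(z-c[2])/d[2]
def rows(target,yaw=None,s=None):
    "shift in tool axes (units) and yaw turn (units, tool z) to reach TCP target"
    s=s or ctrl.read_state();R=Ro.from_euler("xyz",s["tool_rot"]).as_matrix()
    d=R.T@(np.array(target)-s["eef_pos"])/30
    out=[np.round(d,2).tolist()]
    if yaw is not None:
        W=Ro.from_euler("xyz",[np.pi,0,yaw]).as_matrix()
        out.append(np.round(np.degrees(Ro.from_matrix(R.T@W).as_rotvec())/6,2).tolist())
    return out
def snap(n,f):
    p=ctrl.get_image(n);cv2.imwrite(f"pics/{f}.png",p["color"][:,:,::-1]);np.savez(f"{f}.npz",**{k:p[k] for k in("color","depth","camera_matrix","R","t")});return p
E
python3 - <<'E'
from h import *
p=np.load("top0.npz")
hsv=cv2.cvtColor(p["color"],cv2.COLOR_RGB2HSV)
m=(cv2.inRange(hsv,(60,120,60),(82,255,255)));m[:175]=0;m[200:]=0;m[:,:340]=0;m[:,366:]=0
ys,xs=np.nonzero(m);print(len(xs),xs.mean(),ys.mean(),ray(p,(xs.mean(),ys.mean()),45).round(1))
a=ray(p,(257.9,166),60);b=ray(p,(300,159.2),60);print("pillars L,R",a.round(1),b.round(1),np.linalg.norm(a-b),"yaw",np.arctan2(*(a-b)[[1,0]])-np.pi/2)
a=ray(p,(170.7,212),9);b=ray(p,(207.5,192),9);print("plate",a.round(1),b.round(1),np.linalg.norm(a-b),((a+b)/2).round(1),"yaw",np.arctan2(*(a-b)[[1,0]])-np.pi/2)
for n,uv,z in(("red",(334.6,187),45),("turq",(359.5,163),45),("brown",(371,203),45),("beaker",(341,142),57),("penL",(362,194),10),("penR",(374,195),10),("penTip",(372,143),10)):print(n,ray(p,uv,z).round())
q=p["R"]; w=ctrl.get_image("wrist");R=w["R"];print("wrist cam",np.round(-R.T@w["t"]),np.round(R,2).tolist())
print(rows([281,585,230],2.694))
E
```

```text
40 354.35 185.925 [ 517.  -257.1   45. ]
pillars L,R [590.6  56.6  60. ] [608.6 -81.1  60. ] 138.86105550578083 yaw 0.13033208857357037
plate [447.9 357.1   9. ] [512.2 230.3   9. ] 142.09373747412326 [480.  293.7   9. ] yaw 0.4692457082744892
red [ 515. -193.   45.]
turq [ 592. -277.   45.]
brown [ 460. -309.   45.]
beaker [ 661. -217.   57.]
penL [ 490. -290.   10.]
penR [ 486. -330.   10.]
penTip [ 662. -331.   10.]
wrist cam [219. 615. 374.] [[0.43, 0.9, 0.0], [0.87, -0.42, 0.27], [0.25, -0.12, -0.96]]
[[-0.0, -0.03, 0.05], [0.0, -0.0, -0.0]]
```

```bash
python3 -m crank '[[[-1,0,0,0,0,0.45],[-1,0,0,0,0,0.45],[-1,0,0,0,0,0.45],[-1,0,0,0,0,0.45],[-1,0,0,0,0,0.45],[-1,0,0,0,0,0.45],[-1,0,0,0,0,0.45],[-1,0,0,0,0,0.45],[-1,0,0,0,0,0.45],[-1,0,0,0,0,0.45],[-1,0,0,0,0,0.45],[-1,0,0,0,0,0.45]]]' -1; python3 - <<'E'
from h import *
print(rows([600,0,230],1.70),"vial",rows([517,-257,230],1.57))
E
```

```text
clock: 1.75
eef_pos: [553.3, 355.8, 228.6]
tool_rot: [3.141, -0.01, 2.122]
force: [-0.1, -0.4, 0.2]
width: 85.6
[[-10.92, -4.89, -0.16], [-0.02, -0.09, 4.03]] vial [[-16.77, -11.73, -0.22], [-0.02, -0.09, 5.27]]
```

```bash
python3 -m crank '[[[-1,-0.2,0,0,0,0.33],[-1,-0.2,0,0,0,0.33],[-1,-0.2,0,0,0,0.33],[-1,-0.2,0,0,0,0.33],[-1,-0.2,0,0,0,0.33],[-1,-0.2,0,0,0,0.33],[-1,-0.2,0,0,0,0.33],[-1,-0.2,0,0,0,0.33],[-1,-0.2,0,0,0,0.33],[-1,-0.2,0,0,0,0.33],[-0.5,-0.1,0,0,-0.05,0.33],[0,0,0,0,0,0.1]]]'; python3 - <<'E'
from h import *
print(rows([600,0,230],1.70),"vial",rows([517,-257,230],1.57))
p=snap("wrist","w1");R=p["R"];print((-R.T@p["t"]).round())
E
```

```text
clock: 2.75
eef_pos: [616.9, 18.0, 226.3]
tool_rot: [3.139, 0.001, 1.699]
force: [0.6, 0.4, 0.2]
width: 85.4
[[-0.52, -0.63, -0.13], [0.03, 0.01, -0.01]] vial [[-8.67, -4.47, -0.13], [0.03, 0.0, 1.23]]
[608.  86. 369.]
```

View pics/w1.png

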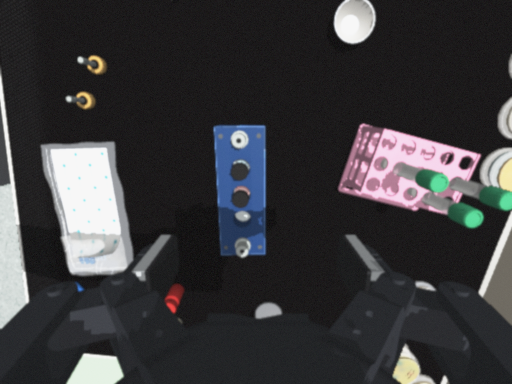

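The wrist view shows the block upright, with pillars near (239,139) and (243,245), black caps at (240,170) and (241,196), and the empty bore at (243,216). I'll zoom in on it.

```bash
python3 - <<'E'
from h import *
p=np.load("w1.npz");c=p["color"][115:265,200:280,::-1]
cv2.imwrite("pics/w1c.png",cv2.rotate(cv2.resize(c,None,fx=5,fy=5,interpolation=3),cv2.ROTATE_90_COUNTERCLOCKWISE))
for n,uv,z in(("L",(239.5,139.5),60),("R",(242.5,245),60),("b1",(243,216),40)):print(n,ray(p,uv,z).round(1))
E
```

```text
L [591.7  57.2  60. ]
R [610.1 -73.7  60. ]
b1 [606.2 -42.3  40. ]
```

View pics/w1c.png

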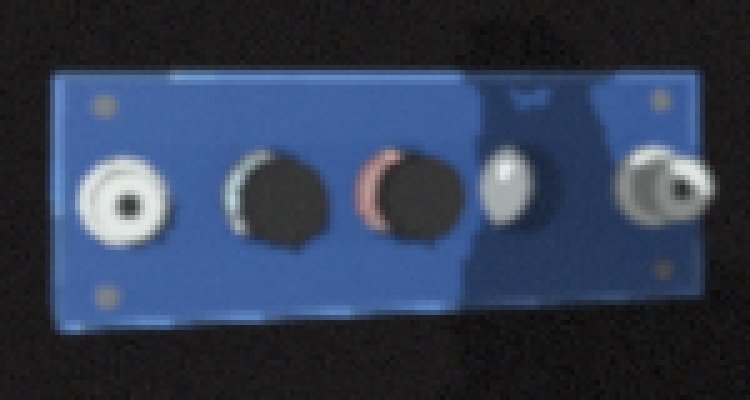

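The threaded holes in the crop are at (128,206) and (682,188), and the bore mouth spans x from 480 to 560. The bright part of the bore is its lit inner wall.

```bash
python3 - <<'E'
from h import *
p=np.load("w1.npz")
a,b=ray(p,(238.8,140.6),60),ray(p,(242.4,251.4),60)
print(a.round(1),b.round(1),np.linalg.norm(a-b),"c",((a+b)/2).round(1),"yaw",np.arctan2(*(a-b)[[1,0]])-np.pi/2)
u=(a-b)/np.linalg.norm(a-b);print("bore1",((a+b)/2-34*u).round(1),"seen",ray(p,(242.4,219),40).round(1))
print(rows([517,-257,160],1.57))
E
```

```text
[591.   55.9  60. ] [611.  -82.7  60. ] 140.05639029035436 c [601.  -13.4  60. ] yaw 0.14330649593970235
bore1 [605.9 -47.1  60. ] seen [605.9 -46.6  40. ]
[[-8.72, -4.51, 2.19], [0.03, -0.01, 1.25]]
```

```bash
python3 -m crank '[[[-0.9,-0.4,0.1,0,0,0.12],[-0.9,-0.4,0.1,0,0,0.12],[-0.9,-0.4,0.1,0,0,0.12],[-0.9,-0.4,0.1,0,0,0.12],[-0.9,-0.4,0.1,0,0,0.12],[-0.9,-0.4,0.1,0,0,0.12],[-0.9,-0.4,0.1,0,0,0.12],[-0.9,-0.4,0.1,0,0,0.12],[-0.9,-0.4,0.1,0,0,0.12],[-0.9,-0.4,0.1,0,0,0.12],[0,0,0,0,0,0]]]' -0.2; python3 - <<'E'
from h import *
p=snap("wrist","w2");s=ctrl.read_state();print(s["eef_pos"],s["tool_rot"],rows([517,-257,100],1.57))
hsv=cv2.cvtColor(p["color"],cv2.COLOR_RGB2HSV);m=cv2.inRange(hsv,(60,120,50),(82,255,255))
n,l,st,ce=cv2.connectedComponentsWithStats(m)
for i in range(1,n):
    if st[i,4]>60:print(st[i],ce[i].round(1),ray(p,ce[i],47).round(1),ray(p,ce[i],42).round(1))
E
```

```text
clock: 3.72
eef_pos: [532.0, -230.6, 189.3]
tool_rot: [3.13, -0.024, 1.624]
force: [-0.4, -0.5, -0.2]
width: 51.1
[ 533.74191379 -226.65797756  189.37278939] [ 3.12863918 -0.02676782  1.62803763] [[-1.06, -0.65, 2.94], [0.12, -0.26, 0.55]]
[231 197  20  20 298] [240.3 206.5] [ 516.  -257.9   47. ] [ 515.8 -259.5   42. ]
```

View pics/w2.png

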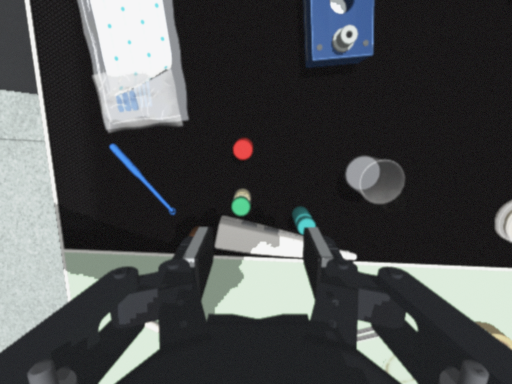

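The green cap is at (240,206), which puts it at about (516.3, -257.5). The pipette lies clear of it on the -y side. Now I'll descend and align.

```bash
python3 -m crank '[[[-0.35,-0.2,0.5,0.04,-0.08,0.18],[-0.35,-0.2,0.5,0.04,-0.08,0.18],[-0.35,-0.2,0.5,0.04,-0.08,0.18],[0,0,0.5,0,0,0],[0,0,0.5,0,0,0],[0,0,0,0,0,0],[0,0,0,0,0,0]]]'; python3 - <<'E'
from h import *
p=snap("wrist","w3");s=ctrl.read_state();print(s["eef_pos"],s["tool_rot"])
hsv=cv2.cvtColor(p["color"],cv2.COLOR_RGB2HSV);m=cv2.inRange(hsv,(60,120,50),(82,255,255))
n,l,st,ce=cv2.connectedComponentsWithStats(m)
for i in range(1,n):
    if st[i,4]>60:
        c=(st[i,0]+st[i,2]/2,st[i,1]+st[i,3]/2);print(st[i],ce[i].round(1),ray(p,ce[i],47).round(1),p["depth"][l==i].mean())
print(rows([516.3,-257.5,28],1.57,s))
E
```

```text
clock: 4.35
eef_pos: [531.3, -236.1, 111.7]
tool_rot: [3.131, -0.014, 1.598]
force: [0.3, 0.3, -0.4]
width: 51.1
[ 531.36154934 -235.60855589  111.70868539] [ 3.13161115 -0.01456896  1.59860954]
[225 215  26  24 501] [237.7 226.7] [ 516.1 -256.6   47. ] 225.75131
[[-0.76, -0.55, 2.77], [0.09, -0.14, 0.27]]
```

```bash
python3 -m crank '[[[-0.4,-0.3,0.3,0.05,-0.08,0.15],[-0.36,-0.25,0.3,0.04,-0.06,0.12],[0,0,0,0,0,0],[0,0,0,0,0,0]]]'; python3 -c "
from h import *
s=ctrl.read_state();print(s['eef_pos'],s['tool_rot'],rows([516.3,-257,28],1.57,s))"
```

```text
clock: 4.73
eef_pos: [517.0, -258.9, 94.2]
tool_rot: [3.137, 0.002, 1.572]
force: [0.8, -0.8, -0.2]
width: 51.3
[ 517.0112631  -258.91608948   94.23025988] [3.13735771e+00 2.38528869e-03 1.57182327e+00] [[0.07, -0.03, 2.21], [0.04, 0.02, 0.02]]
```

```bash
python3 -m crank '[[[0.05,-0.02,0.6,0.03,0.02,0],[0,0,0.6,0,0,0],[0,0,0.6,0,0,0],[0,0,0.3,0,0,0],[0,0,0.1,0,0,0],[0,0,0,0,0,0]]]'; python3 -c "
from h import *
s=ctrl.read_state();print(s['eef_pos'],s['tool_rot'],rows([516.3,-257,27],1.57,s))"
```

```text
clock: 5.23
eef_pos: [517.8, -261.4, 28.6]
tool_rot: [3.135, 0.003, 1.567]
force: [-0.2, 0.8, 0.5]
width: 51.6
[ 517.82707986 -261.35477842   28.55796906] [3.13515109 0.00348792 1.56672375] [[0.15, -0.05, 0.05], [0.06, 0.03, -0.03]]
```

```bash
python3 -m crank '[[[0.15,-0.05,0.05,0.05,0.03,0],[0,0,0,0,0,0]]]'; python3 -m crank '[[[0,0,0,0,0,0],[0,0,0,0,0,0],[0,0,0,0,0,0],[0,0,0,0,0,0],[0,0,0,0,0,0],[0,0,0,0,0,0],[0,0,0,0,0,0],[0,0,0,0,0,0]]]' 1;  python3 -m crank '[[[0,0,-0.5,0,0,0],[0,0,-1,0,0,0],[0,0,-1,0,0,0],[0,0,-0.3,0,0,0],[0,0,0,0,0,0]]]'; python3 -c "
from h import *
s=ctrl.read_state();print(s['eef_pos'],s['tool_rot'],rows([605.9,-47,115],1.714,s))
p=snap('wrist','w4');q=snap('scene','s4')
a=cv2.resize(p['color'][160:330,150:350,::-1],(400,340));b=cv2.resize(q['color'][190:300,290:430,::-1],(400,340));cv2.imwrite('pics/g.png',cv2.hconcat([a,b]))"
```

```text
clock: 5.4
eef_pos: [516.7, -257.1, 28.0]
tool_rot: [3.14, 0.001, 1.566]
force: [-0.6, -0.3, 0.1]
width: 51.1
clock: 6.07
eef_pos: [518.7, -257.5, 31.0]
tool_rot: [3.135, 0.003, 1.567]
force: [0.1, 0.2, -0.4]
width: 18.0
clock: 6.48
eef_pos: [516.4, -256.7, 116.0]
tool_rot: [3.14, 0.0, 1.566]
force: [-0.1, -0.1, 0.1]
width: 18.2
[ 516.39424902 -256.74697386  115.96527062] [3.14012050e+00 4.19195937e-04 1.56626352e+00] [[7.01, 2.95, 0.03], [0.01, 0.01, -1.41]]
```

View pics/g.png

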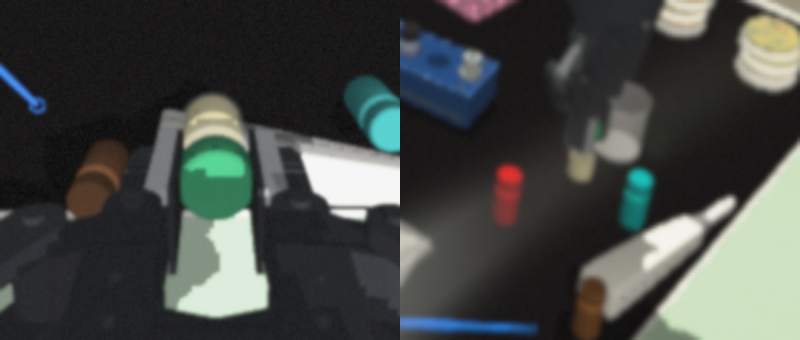

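The vial is held upright by its cap. Now I'll carry it over to bore 1.

```bash
python3 -m crank '[[[0.84,0.43,0,0,0,-0.17],[0.84,0.43,0,0,0,-0.18],[0.84,0.43,0,0,0,-0.18],[0.84,0.43,0,0,0,-0.18],[0.84,0.43,0,0,0,-0.18],[0.84,0.43,0,0,0,-0.18],[0.84,0.43,0,0,0,-0.18],[0.84,0.43,0,0,0,-0.17],[0,0,0,0,0,0],[0,0,0,0,0,0]]]'; python3 -c "
from h import *
s=ctrl.read_state();print(s['eef_pos'],s['tool_rot'],rows([605.9,-47,100],1.714,s))"
```

```text
clock: 7.42
eef_pos: [600.2, -39.8, 95.1]
tool_rot: [-3.116, -0.008, 1.716]
force: [0.0, -0.3, -1.1]
width: 18.1
[600.15498932 -39.81160479  95.13101571] [-3.11552198 -0.00750001  1.71604521] [[-0.26, 0.15, -0.17], [-0.25, -0.07, 0.02]]
```

```bash
python3 -m crank '[[[-0.26,0.15,-0.2,-0.25,-0.07,0.02],[0,0,-0.1,0,0,0],[0,0,0,0,0,0],[0,0,0,0,0,0],[0,0,0,0,0,0]]]'; python3 - <<'E'
from h import *
p=snap("wrist","w5");s=ctrl.read_state();print(s["eef_pos"],s["tool_rot"],rows([605.9,-47,100],1.714,s))
q=snap("scene","s5")
a=cv2.resize(p['color'][130:330,150:350,::-1],(400,400));b=cv2.resize(q['color'][150:250,240:340,::-1],(400,400),interpolation=3);cv2.imwrite('pics/g5.png',cv2.hconcat([a,b]))
E
```

```text
clock: 7.83
eef_pos: [603.2, -51.4, 101.5]
tool_rot: [-3.138, 0.001, 1.709]
force: [-1.3, 0.1, -0.5]
width: 18.4
[603.16976371 -51.68691705 101.54227646] [-3.13789700e+00  1.43011506e-03  1.70849617e+00] [[0.14, 0.11, 0.05], [-0.04, 0.01, -0.05]]
```

View pics/g5.png

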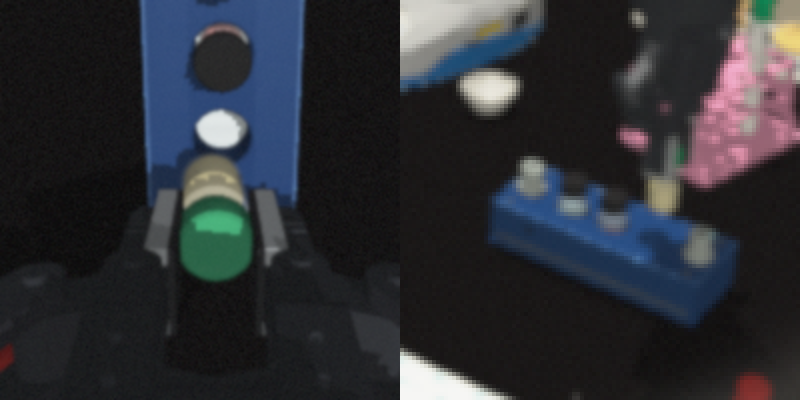

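```bash
python3 - <<'E'
from h import *
p=np.load("w5.npz")
s=ctrl.read_state();print(s["eef_pos"])
for zc in(118,120):print(ray(p,(258.3,254.5),zc).round(1))
R=Ro.from_euler("xyz",s["tool_rot"]).as_matrix()
X=np.array(s["eef_pos"])
# project predicted cap top & cap bottom circle extents for a vial centred on TCP
K=p["camera_matrix"]
for dx in(-3,0,3):
  for h in(18,7):
    t=np.linspace(0,2*np.pi,60);P=np.c_[10.5*np.cos(t)+dx,10.5*np.sin(t),0*t-h]@R.T+X
    c=P@p["R"].T+p["t"];uv=c@K.T;uv=uv[:,:2]/uv[:,2:];print(dx,h,uv.min(0).round(1),uv.max(0).round(1))
hsv=cv2.cvtColor(p["color"],cv2.COLOR_RGB2HSV);m=cv2.inRange(hsv,(60,120,40),(82,255,255));m[:, :220]=0;m[:,300:]=0
ys,xs=np.nonzero(m);print(xs.min(),xs.max(),ys.min(),ys.max())
# bore relative check: bore mouth px
K=p["camera_matrix"];b=np.array([605.9,-46.8,40]);t=np.linspace(0,2*np.pi,60);P=np.c_[11.5*np.cos(t),11.5*np.sin(t),0*t]+b;c=P@p["R"].T+p["t"];uv=c@K.T;uv=uv[:,:2]/uv[:,2:];print("bore pred",uv.min(0).round(1),uv.max(0).round(1))
P=np.array([[605.9,-46.8,40]])+34*np.array([[-.143,.99,0]])+[0,0,23];P=P+np.c_[10.5*np.cos(t),10.5*np.sin(t),0*t];c=P@p["R"].T+p["t"];uv=c@K.T;uv=uv[:,:2]/uv[:,2:];print("pink pred",uv.min(0).round(1),uv.max(0).round(1))
E
```

```text
[603.2685347  -51.29467375 101.49043373]
[603.9 -53.2 118. ]
[603.8 -52.1 120. ]
-3 18 [237.6 239.2] [277.8 275.2]
-3 7 [239.  230.3] [276.4 264.2]
0 18 [237.5 233.8] [277.9 270.3]
0 7 [238.9 225.3] [276.5 259.5]
3 18 [237.3 228.3] [278.1 265.2]
3 7 [238.8 220.2] [276.6 254.8]
240 276 229 270
bore pred [247.6 185. ] [276.3 212.4]
pink pred [247. 146.] [277.7 176.5]
```

```bash
python3 -m crank '[[[0.16,0.09,0.25,-0.04,0.01,-0.05],[0,0,0.25,0,0,0],[0,0,0,0,0,0],[0,0,0,0,0,0]]]'; python3 -c "
from h import *
s=ctrl.read_state();print(s['eef_pos'],s['tool_rot'],rows([605.8,-46.3,74],1.714,s))"
```

```text
clock: 8.27
eef_pos: [605.5, -45.9, 85.0]
tool_rot: [3.14, -0.0, 1.714]
force: [-0.4, 0.4, 0.0]
width: 18.1
[605.47700504 -45.85027442  84.95597844] [ 3.14018324e+00 -3.17420787e-04  1.71408255e+00] [[-0.02, 0.01, 0.37], [0.01, -0.0, 0.0]]
```

```bash
python3 -m crank '[[[-0.02,0.01,0.25,0,0,0],[0,0,0.2,0,0,0],[0,0,0.15,0,0,0],[0,0,0,0,0,0]]]'; python3 -c "
from h import *
s=ctrl.read_state();print(s['eef_pos'],s['tool_rot'],rows([605.8,-46.3,46],1.714,s))"
```

```text
clock: 8.6
eef_pos: [605.6, -46.1, 64.5]
tool_rot: [3.141, -0.0, 1.715]
force: [0.6, 0.5, -0.5]
width: 18.3
[605.61821983 -46.12950446  64.50668   ] [ 3.14112476e+00 -4.31385704e-04  1.71469263e+00] [[-0.01, 0.0, 0.62], [0.0, -0.0, 0.01]]
```

```bash
python3 -m crank '[[[0,0,0.2,0,0,0],[0,0,0.2,0,0,0],[0,0,0.15,0,0,0],[0,0,0,0,0,0],[0,0,0,0,0,0]]]'; python3 -c "
from h import *
s=ctrl.read_state();print(s['eef_pos'],s['tool_rot'],rows([605.8,-46.3,45],1.714,s))"
```

```text
clock: 9.02
eef_pos: [605.7, -46.3, 45.8]
tool_rot: [3.141, -0.0, 1.715]
force: [-0.4, 0.5, 5.1]
width: 18.2
[605.72545476 -46.2854513   45.79613605] [ 3.14129868e+00 -3.19376977e-04  1.71452313e+00] [[-0.0, 0.0, 0.03], [0.0, -0.0, 0.0]]
```

```bash
python3 -m crank '[[[0,0,0.06,0,0,0],[0,0,0,0,0,0]]]'; python3 -m crank '[[[0,0,0,0,0,0],[0,0,0,0,0,0],[0,0,0,0,0,0],[0,0,0,0,0,0],[0,0,0,0,0,0]]]' -0.2; python3 -m crank '[[[0,0,-0.4,0,0,0],[0,0,-0.8,0,0,0],[0.5,0,-0.8,0,0,0],[1,0,-0.8,0,0,0],[1,0,-0.8,0,0,0],[0.3,0,0,0,0,0],[0,0,0,0,0,0],[0,0,0,0,0,0]]]'; python3 - <<'E'
from h import *
p=snap("wrist","w6");s=ctrl.read_state();print(s["eef_pos"],s["tool_rot"])
K=p["camera_matrix"]
u=np.array([-.1428,.9898,0]);b=np.array([605.9,-46.8,63])
for n,k in(("green",0),("pink",34),("blue",68)):
    c=p["R"]@(b+k*u)+p["t"];uv=K@c;uv=uv[:2]/uv[2]
    r,cc=int(uv[1]),int(uv[0]);d=p["depth"][r-2:r+3,cc-2:cc+3];X=p["R"].T@(np.linalg.solve(K,[uv[0],uv[1],1])*np.median(d)-p["t"]);print(n,uv.round(1),X.round(1),p["color"][r,cc])
a=cv2.resize(p['color'][:,120:400,::-1],(437,600));q=snap("scene","s6");b=cv2.resize(q['color'][150:250,240:340,::-1],(363,600),interpolation=3);cv2.imwrite('pics/g6.png',cv2.hconcat([a,b]))
E
```

```text
clock: 9.18
eef_pos: [606.1, -46.6, 46.4]
tool_rot: [3.14, -0.001, 1.714]
force: [0.4, -0.5, -1.2]
width: 18.5
clock: 9.6
eef_pos: [606.9, -46.7, 47.2]
tool_rot: [3.138, -0.0, 1.714]
force: [-1.0, -0.3, 0.0]
width: 51.3
clock: 10.27
eef_pos: [594.2, 37.1, 163.2]
tool_rot: [3.138, 0.0, 1.71]
force: [-0.3, -0.0, 0.4]
width: 51.3
[593.96447712  36.79680013 162.72506734] [3.13908640e+00 4.95492221e-05 1.70907133e+00]
green [256.9 270.1] [605.9 -46.6  63.3] [ 94 221 159]
pink [256.8 240. ] [601.  -13.   63.3] [32 34 32]
blue [256.7 207.7] [596.2  20.6  63.4] [54 53 54]
```

View pics/g6.png

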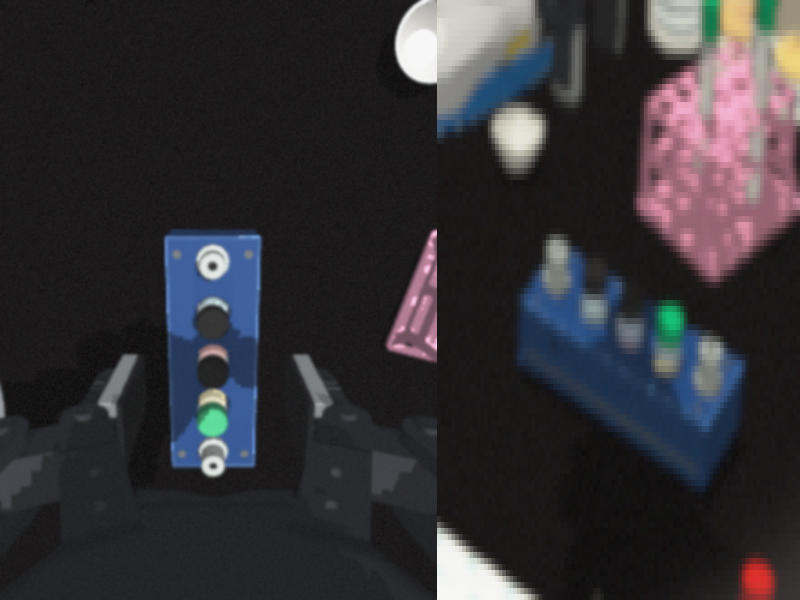

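The green vial's cap top is at 63.3 mm, level with its neighbours, so it is fully home. Next is the plate.

```bash
python3 -m crank '[[[0.92,-0.1,-0.1,0,0,-0.32],[0.92,-0.1,-0.1,0,0,-0.32],[0.92,-0.1,-0.1,0,0,-0.32],[0.92,-0.1,-0.1,0,0,-0.32],[0.92,-0.1,-0.1,0,0,-0.32],[0.92,-0.1,-0.1,0,0,-0.32],[0.92,-0.1,-0.1,0,0,-0.32],[0.92,-0.1,-0.1,0,0,-0.32],[0.92,-0.1,0,0,0,-0.32],[0.5,-0.1,0,0,0,-0.2],[0,0,0,0,0,0],[0,0,0,0,0,0]]]'; python3 - <<'E'
from h import *
p=np.load("w6.npz");a,b=ray(p,(255.8,169),60),ray(p,(256.5,298.2),60)
print(a.round(1),b.round(1),np.linalg.norm(a-b),((a+b)/2).round(1),"yaw",np.arctan2(*(a-b)[[1,0]])-np.pi/2)
p=snap("wrist","w7");s=ctrl.read_state();print(s["eef_pos"],s["tool_rot"],rows([480,294,100],2.04,s))
cv2.imwrite("pics/w7b.png",cv2.resize(p["color"][80:,80:430,::-1],(690,600),interpolation=3))
E
```

```text
clock: 11.37
eef_pos: [492.5, 263.0, 173.0]
tool_rot: [-3.119, 0.015, 2.01]
force: [-1.0, -1.2, 1.0]
width: 51.2
[590.2  57.1  60. ] [610.5 -82.7  60. ] 141.29198405417344 [600.3 -12.8  60. ] yaw 0.1437388950582703
[492.51077263 262.71035078 172.94077548] [-3.11877425  0.01490977  2.00929482] [[1.16, 0.12, 2.41], [-0.22, 0.14, -0.29]]
```

View pics/w7b.png

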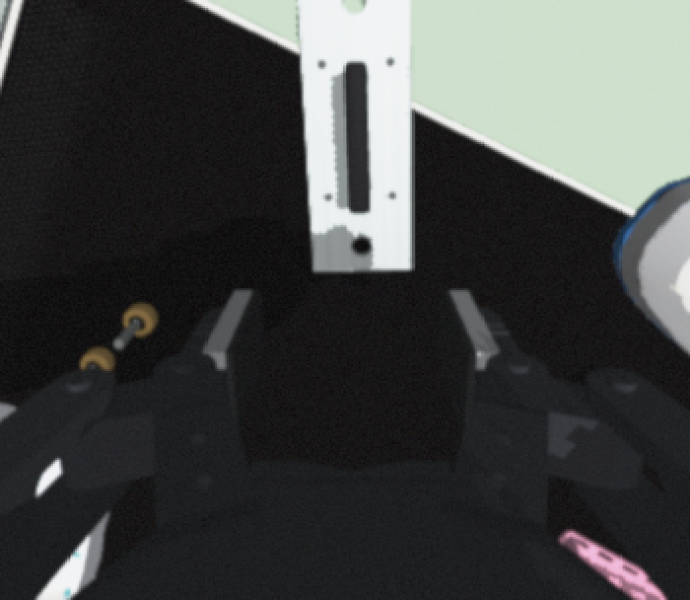

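The plate handle bar runs in the crop from (355,62) to (360,212). The four plate screws are at (321,64), (390,62), (328,197) and (392,195), and the near hole is at (361,245).

```bash
python3 - <<'E'
from h import *
p=np.load("w7.npz");f=lambda x,y,z:ray(p,(80+x/1.971,80+y/1.974),z)
sc=[f(x,y,9) for x,y in((321,64),(390,62),(328,197),(392,195))];print("screws mid",np.mean(sc,0).round(1))
h1,h2=f(355,63,47),f(360,211,47);print(h1.round(1),h2.round(1),np.linalg.norm(h1-h2),((h1+h2)/2).round(1))
d=(sc[0]+sc[1]-sc[2]-sc[3]);print("yaw",[np.arctan2(*v[[1,0]])-np.pi/2 for v in(d,h1-h2)])
n=f(361,245,9);m=f(355,4,9);print("near hole",n.round(1),m.round(1),np.linalg.norm(n-m),((n+m)/2).round(1))
E
```

```text
screws mid [479.5 292.1   9. ]
[462.2 326.   47. ] [496.5 259.7  47. ] 74.68913640621584 [479.3 292.9  47. ]
yaw [np.float64(0.47855297344939984), np.float64(0.4782353816601601)]
near hole [510.9 230.8   9. ] [448.7 353.2   9. ] 137.3322609405739 [479.8 292.    9. ]
```

```bash
python3 -m crank '[[[0.5,0.05,0.5,-0.2,0.1,-0.3],[0.4,0.03,0.5,-0.1,0.03,-0.1],[0.2,0,0.5,0,0,0],[0,0,0.5,0,0,0],[0,0,0.5,0,0,0],[0,0,0,0,0,0],[0,0,0,0,0,0]]]'; python3 -c "
from h import *
s=ctrl.read_state();print(s['eef_pos'],s['tool_rot'],rows([479.5,292.4,70],2.049,s))"
```

```text
clock: 12.0
eef_pos: [491.3, 276.7, 95.2]
tool_rot: [3.129, 0.012, 2.026]
force: [1.0, -0.0, -0.4]
width: 51.1
[491.26455814 276.68806721  95.15336102] [3.12892915 0.01161118 2.0260008 ] [[0.65, -0.13, 0.83], [0.12, 0.11, -0.22]]
```

```bash
python3 -m crank '[[[0.4,-0.08,0.4,0.12,0.11,-0.22],[0.25,-0.05,0.3,0,0,0],[0,0,0,0,0,0],[0,0,0,0,0,0]]]'; python3 -c "
from h import *
s=ctrl.read_state();print(s['eef_pos'],s['tool_rot'],rows([479.5,292.4,21],2.049,s))"
```

```text
clock: 12.33
eef_pos: [481.3, 291.0, 73.8]
tool_rot: [3.14, 0.001, 2.046]
force: [-0.2, -0.4, 0.7]
width: 51.6
[481.33621311 291.02099022  73.82977199] [3.13991290e+00 5.83975785e-04 2.04559968e+00] [[0.07, -0.04, 1.76], [0.02, 0.01, -0.03]]
```

```bash
python3 -m crank '[[[0.07,-0.04,0.5,0.02,0.01,-0.03],[0,0,0.5,0,0,0],[0,0,0.4,0,0,0],[0,0,0.2,0,0,0],[0,0,0,0,0,0],[0,0,0,0,0,0]]]'; python3 -c "
from h import *
s=ctrl.read_state();print(s['eef_pos'],s['tool_rot'],rows([479.5,292.4,21],2.049,s))"
```

```text
clock: 12.83
eef_pos: [480.7, 294.7, 25.9]
tool_rot: [3.137, -0.001, 2.051]
force: [-0.2, 0.1, -0.5]
width: 51.2
[480.72145821 294.69876462  25.91263395] [ 3.13705045e+00 -1.14620059e-03  2.05106135e+00] [[-0.05, -0.07, 0.16], [0.04, -0.01, 0.02]]
```

```bash
python3 -m crank '[[[-0.05,-0.06,0.18,0.04,-0.01,0.02],[0,0,0,0,0,0],[0,0,0,0,0,0]]]'; python3 -m crank '[[[0,0,0,0,0,0],[0,0,0,0,0,0],[0,0,0,0,0,0],[0,0,0,0,0,0],[0,0,0,0,0,0],[0,0,0,0,0,0],[0,0,0,0,0,0],[0,0,0,0,0,0],[0,0,0,0,0,0],[0,0,0,0,0,0]]]' 1; python3 -c "
from h import *
s=ctrl.read_state();print(s['eef_pos'],s['tool_rot'],rows([479.5,292.4,21],2.049,s))"
```

```text
clock: 13.08
eef_pos: [480.7, 292.7, 21.3]
tool_rot: [3.139, 0.0, 2.049]
force: [-0.3, 0.2, -0.2]
width: 51.1
clock: 13.92
eef_pos: [480.9, 292.7, 22.2]
tool_rot: [3.139, 0.0, 2.048]
force: [-0.9, -0.5, -0.8]
width: 10.8
[480.9261075  292.69018798  22.16978679] [3.13859696e+00 4.46792645e-05 2.04848655e+00] [[0.01, -0.05, 0.04], [0.03, 0.0, -0.0]]
```

```bash
python3 -m crank '[[[0,0,-0.3,0,0,0],[0,0,-0.6,0,0,0],[0,0,-0.8,0,0,0],[0,0,-0.8,0,0,0],[0,0,-0.8,0,0,0],[0,0,-0.6,0,0,0],[0,0,-0.3,0,0,0],[0,0,0,0,0,0],[0,0,0,0,0,0]]]'; python3 -c "
from h import *
s=ctrl.read_state();print(s['eef_pos'],s['tool_rot'],s['force'],s['width'],rows([600.6,-13.1,150],1.714,s))"
```

```text
clock: 14.67
eef_pos: [478.6, 291.3, 155.3]
tool_rot: [-3.14, -0.0, 2.048]
force: [-0.5, -0.0, -2.3]
width: 10.8
[478.60303557 291.33386747 155.26801644] [-3.14012872e+00 -9.22390109e-05  2.04802276e+00] [-0.5354276  -0.01271476 -2.32048497] 10.79519252460562 [[-10.88, -1.05, 0.18], [-0.01, 0.0, 3.19]]
```

```bash
python3 -m crank '[[[-0.5,0.05,0,0,0,0.15],[-0.9,0.07,0,0,0,0.28],[-1,0.07,0,0,0,0.3],[-1,0.07,0,0,0,0.3],[-1,0.07,0,0,0,0.3],[-1,0.07,0,0,0,0.3],[-1,0.07,0,0,0,0.3],[-1,0.07,0,0,0,0.3],[-1,0.07,0,0,0,0.3],[-1,0.07,0,0,0,0.3],[-0.8,0.07,0,0,0,0.2],[-0.4,0.05,0,0,0,0.1]]]';python3 -m crank '[[[0,0,0,0,0,0],[0,0,0,0,0,0],[0,0,0,0,0,0]]]'; python3 -c "
from h import *
s=ctrl.read_state();print(s['eef_pos'],s['tool_rot'],s['force'],s['width'],rows([600.6,-13.1,140],1.714,s))"
```

```text
clock: 15.67
eef_pos: [595.4, -8.4, 135.6]
tool_rot: [-3.111, -0.001, 1.718]
force: [-0.6, -0.6, -2.6]
width: 10.7
clock: 15.92
eef_pos: [593.5, -10.7, 132.4]
tool_rot: [-3.105, -0.001, 1.714]
force: [0.1, -0.5, -2.2]
width: 10.7
[593.51512705 -10.72216681 132.4457077 ] [-3.10539983e+00 -7.83986650e-04  1.71369322e+00] [ 0.05711844 -0.54457352 -2.19896283] 10.674728777230834 [[-0.11, 0.21, -0.26], [-0.35, -0.01, -0.0]]
```

```bash
python3 -m crank '[[[-0.05,0.21,0.1,-0.35,-0.01,0],[0,0,0,0,0,0],[0,0,0,0,0,0]]]'; python3 - <<'E'
from h import *
p=snap("wrist","w8");s=ctrl.read_state();print(s["eef_pos"],s["tool_rot"],rows([600.6,-13.1,120],1.714,s))
cv2.imwrite("pics/w8b.png",cv2.resize(p["color"][40:,130:380,::-1],(436,600),interpolation=3))
q=snap("scene","s8");b=cv2.resize(q['color'][130:250,240:340,::-1],(360,600),interpolation=3);cv2.imwrite("pics/w8b.png",cv2.hconcat([cv2.imread("pics/w8b.png"),b]))
E
```

```text
clock: 16.17
eef_pos: [598.2, -3.8, 128.0]
tool_rot: [-3.14, -0.005, 1.723]
force: [-0.6, 0.4, -2.1]
width: 10.8
[598.12523343  -3.41586083 127.99696021] [-3.13953249 -0.00501326  1.72299598] [[-0.33, 0.03, 0.26], [-0.02, -0.05, 0.09]]
```

View pics/w8b.png

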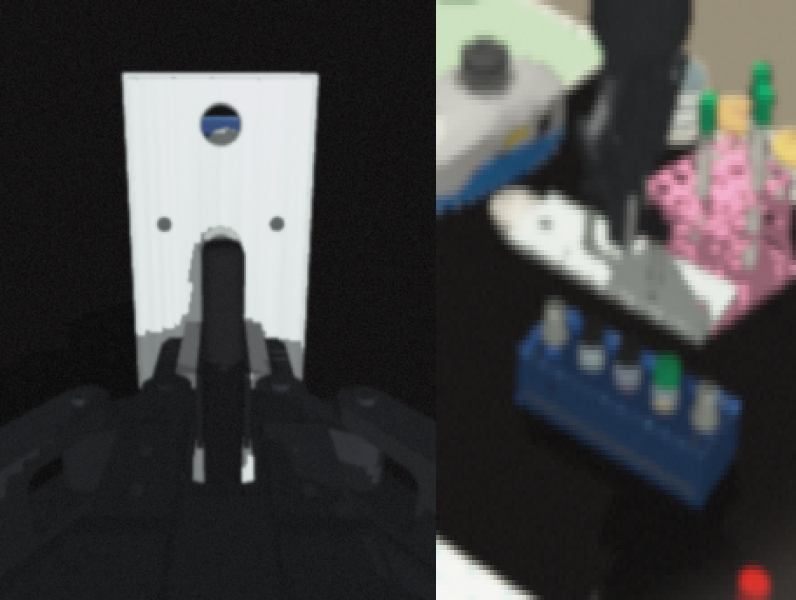

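The plate is held squarely. Its far hole is in the crop at (221,124) and shows the left pillar through it. I'll measure the plate's plane and hole in the tool frame.

```bash
cat > m.py <<'E'
from h import *
import sys
def plate(p,s):
    "plane of plate (world) and far hole centre from bright mask"
    g=p["color"].min(2);K=p["camera_matrix"];e=np.array(s["eef_pos"])
    d=p["depth"];v,u=np.mgrid[:384,:512]
    X=(np.c_[u.ravel(),v.ravel(),np.ones(u.size)]@np.linalg.inv(K).T*d.ravel()[:,None]-p["t"])@p["R"]
    m=((g.ravel()>150)&(d.ravel()>0)&(abs(X[:,2]-(e[2]-12))<10)&(v.ravel()<250)&(abs(u.ravel()-256)<65))
    P=X[m];c,*_=np.linalg.lstsq(np.c_[P[:,:2]-e[:2],np.ones(len(P))],P[:,2],rcond=None)
    M=m.reshape(384,512).astype(np.uint8)*255
    cs,_=cv2.findContours(255-M,cv2.RETR_LIST,cv2.CHAIN_APPROX_NONE)
    ho=[]
    for k in cs:
        a=cv2.contourArea(k)
        if 200<a<1500:
            (x,y),ax,_=cv2.fitEllipse(k)
            if max(ax)/min(ax)<1.3:ho.append((x,y,a))
    return c,ho,M
if __name__=="__main__":
    p=ctrl.get_image("wrist");s=ctrl.read_state();c,ho,M=plate(p,s)
    print("eef",np.round(s["eef_pos"],1),np.round(s["tool_rot"],3),"plane",c.round(4))
    K=p["camera_matrix"]
    for x,y,a in ho:
        zt=c[2]
        for _ in range(3):
            h=ray(p,(x,y),zt);zt=c[:2]@(h[:2]-s["eef_pos"][:2])+c[2]
        R=Ro.from_euler("xyz",s["tool_rot"]).as_matrix()
        print("hole px",round(x,1),round(y,1),a,"world",h.round(1),"tool",(R.T@(h-s["eef_pos"])).round(1))
E
python3 m.py
```

```text
eef [598.7  -4.8 128.3] [-3.141 -0.004  1.722] plane [-2.620000e-02  1.000000e-04  1.155816e+02]
hole px 256.1 110.8 409.5 world [586.8  65.9 115.9] tool [71.6 -1.1 12.6]
```

```bash
python3 - <<'E'
from h import *
def fit(f,lo,hi,box):
    p=np.load(f);K=p["camera_matrix"];d=p["depth"];v,u=np.mgrid[:384,:512]
    X=(np.c_[u.ravel(),v.ravel(),np.ones(u.size)]@np.linalg.inv(K).T*d.ravel()[:,None]-p["t"])@p["R"]
    m=(d.ravel()>0)&(X[:,2]>lo)&(X[:,2]<hi)&(u.ravel()>box[0])&(u.ravel()<box[1])&(v.ravel()<box[2])
    P=X[m];c=P.mean(0);k=np.linalg.lstsq(np.c_[P[:,:2]-c[:2],np.ones(len(P))],P[:,2],rcond=None)[0];print(f,m.sum(),c.round(1),k.round(4))
fit("w6.npz",36,43,(220,290,310)); fit("w6.npz",-10,8,(100,420,200)); fit("w8.npz",-10,8,(100,420,200)); fit("w7.npz",-10,8,(0,512,150)); fit("w7.npz",5,13,(200,300,210))
E
```

```text
w6.npz 6322 [598.6  -2.8  40.3] [6.00000e-04 1.00000e-03 4.02706e+01]
w6.npz 58028 [5.796e+02 1.216e+02 1.000e-01] [0.0023 0.0002 0.112 ]
w8.npz 50675 [5.859e+02 8.590e+01 1.000e-01] [ 0.0019 -0.0011  0.0611]
w7.npz 55827 [4.746e+02 3.753e+02 1.000e-01] [0.0014 0.001  0.0607]
w7.npz 6723 [473.4 303.3   9.3] [5.0000e-04 6.0000e-04 9.2823e+00]
```

The depth of the bench and block reads level, so the plate really does hang about 1.5° rolled about the handle. I'll correct that by turning the tool.

```bash
python3 -m crank '[[[-0.3,0.05,0.1,-0.26,-0.04,0.08],[0,0,0,0,0,0],[0,0,0,0,0,0],[0,0,0,0,0,0]]]'; python3 m.py
```

```text
clock: 16.65
eef_pos: [602.0, -11.4, 125.9]
tool_rot: [3.115, -0.0, 1.716]
force: [0.4, 1.1, -2.1]
width: 11.0
eef [602.1 -11.  126. ] [ 3.115e+00 -1.000e-03  1.716e+00] plane [8.000000e-04 6.000000e-04 1.133614e+02]
hole px 256.1 110.8 408.5 world [591.2  58.7 113.4] tool [70.6 -1.  12.6]
```

```bash
python3 -m crank '[[[-0.08,-0.03,0.3,0,0,0],[0,0,0.3,0,0,0],[0,0,0.2,0,0,0],[0,0,0,0,0,0],[0,0,0,0,0,0],[0,0,0,0,0,0]]]'; python3 m.py
```

```text
clock: 17.2
eef_pos: [602.1, -12.5, 98.5]
tool_rot: [3.117, -0.001, 1.718]
force: [-0.6, 1.0, -1.8]
width: 11.0
eef [602.1 -12.5  98.6] [ 3.117e+00 -1.000e-03  1.718e+00] plane [-1.20000e-03  1.70000e-03  8.58848e+01]
hole px 256.0 111.0 395.5 world [591.1  57.4  86. ] tool [70.7 -0.9 12.7]
```

```bash
python3 -m crank '[[[-0.03,-0.02,0.12,0,0,-0.03],[0,0,0,0,0,0],[0,0,0,0,0,0],[0,0,0,0,0,0]]]'; python3 m.py; python3 - <<'E'
from h import *
p=snap("wrist","w9");q=snap("scene","s9")
a=cv2.resize(p["color"][80:140,220:290,::-1],(440,377),interpolation=3);b=cv2.resize(q['color'][150:250,240:340,::-1],(360,377),interpolation=3);cv2.imwrite("pics/g9.png",cv2.hconcat([a,b]))
K=p["camera_matrix"];t=np.linspace(0,6.28,60)
for n,c,r in(("thread L",(590.6,56.5,60),3),("pillar top",(590.6,56.5,60),8)):
    P=np.c_[r*np.cos(t)+c[0],r*np.sin(t)+c[1],0*t+c[2]]@p["R"].T+p["t"];uv=P@K.T;uv=uv[:,:2]/uv[:,2:];f=lambda w:((w-[220,80])*6.286).round();print(n,f(uv.min(0)),f(uv.max(0)))
E
```

```text
clock: 17.58
eef_pos: [602.2, -13.6, 95.2]
tool_rot: [3.116, -0.001, 1.721]
force: [-0.8, 0.3, -2.5]
width: 10.9
eef [602.3 -13.6  95.3] [ 3.116e+00 -1.000e-03  1.721e+00] plane [1.00000e-03 1.40000e-03 8.26607e+01]
hole px 256.0 110.7 404.0 world [591.   56.4  82.7] tool [70.9 -1.  12.6]
thread L [187. 165.] [246. 226.]
pillar top [138. 112.] [296. 277.]
```

View pics/g9.png

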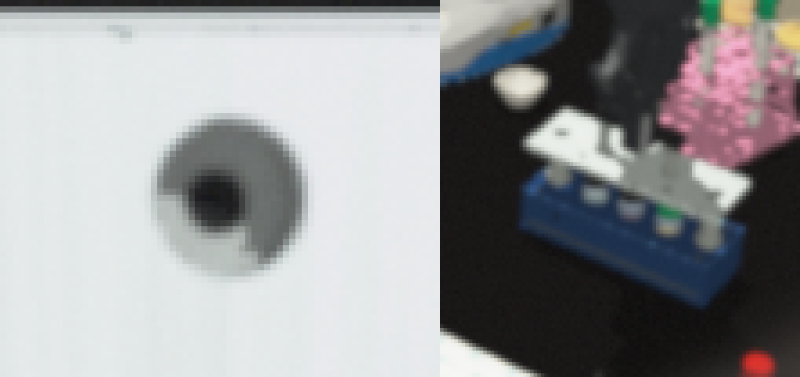

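```bash
python3 -m crank '[[[0,-0.02,0,0,0,0.06],[0,0,0,0,0,0],[0,0,0,0,0,0],[0,0,0,0,0,0]]]'; python3 m.py; python3 - <<'E'
from m import *
p=ctrl.get_image("wrist");s=ctrl.read_state();c,ho,M=plate(p,s)
L,Rr=[],[]
for r in range(95,200):
    x=np.nonzero(M[r])[0]
    if len(x)>40:L.append(ray(p,(x.min()-.5,r),c[2])[:2]);Rr.append(ray(p,(x.max()+.5,r),c[2])[:2])
for n,P in(("l",L),("r",Rr)):
    P=np.array(P,np.float32);v=cv2.fitLine(P,cv2.DIST_HUBER,0,.01,.01).ravel();v=v if v[1]>0 else np.r_[-v[:2],v[2:]];print(n,"yaw",np.arctan2(v[1],v[0])-np.pi/2,len(P))
p=np.load("w6.npz");v,u=np.mgrid[:384,:512] # block yaw from top-face edges
K=p["camera_matrix"];h=cv2.cvtColor(p["color"],cv2.COLOR_RGB2HSV);m=cv2.inRange(h,(100,100,40),(125,255,255));L,Rr=[],[]
for r in range(160,290):
    x=np.nonzero(m[r,190:320])[0]+190
    if len(x)>15:L.append(ray(p,(x.min()-.5,r),40)[:2]);Rr.append(ray(p,(x.max()+.5,r),40)[:2])
for n,P in(("bl",L),("br",Rr)):
    P=np.array(P,np.float32);v=cv2.fitLine(P,cv2.DIST_HUBER,0,.01,.01).ravel();v=v if v[1]>0 else np.r_[-v[:2],v[2:]];print(n,"yaw",np.arctan2(v[1],v[0])-np.pi/2,len(P))
E
```

```text
clock: 18.07
eef_pos: [601.9, -13.6, 95.7]
tool_rot: [3.115, -0.001, 1.715]
force: [-0.4, 0.5, -1.8]
width: 11.1
eef [601.8 -13.6  95.6] [ 3.115e+00 -1.000e-03  1.715e+00] plane [1.70000e-03 1.40000e-03 8.31055e+01]
hole px 256.0 110.8 402.0 world [591.2  56.5  83.2] tool [70.9 -0.9 12.5]
l yaw 0.14477754 105
r yaw 0.14317882 105
bl yaw 0.1417278 130
br yaw 0.14069521 130
```

```bash
python3 -c "
from cell import ctrl
s=ctrl.read_state();print(s['clock'],s['eef_pos'],s['qd'],s['force']);print(ctrl.finish_job())"
```

```text
18.1667 [601.87108213 -13.61007195  95.65926896] [ 1.10926817e-05 -1.66528380e-03 -1.13699796e-03 -1.30837303e-03
  1.09963133e-03  6.97577313e-04 -6.58494230e-04] [-1.06676437 -0.34225719 -1.54107624]
the job is handed in; nothing more can be done
None
```

The green vial is in the empty bore (bore 1) and released. I handed in at 18.2 s, still holding the cover plate over the block.

- **Vial:** its cap top measured 63.3 mm, level with the two loaded vials (63.3 and 63.4 mm), so it is fully home.
- **Plate height and level:** the pad underside is about 10.5–11 mm above the caps. The plate first hung about 1.5° tilted about its handle. I turned the tool to correct that, and the remaining slope is about 0.002 rad or less.
- **Hole alignment:** the left hole is about 0.6 mm from the left thread, and the wrist picture showed the thread through it before the last small turn. The gripper hid the right hole, so I worked out its offset from the plate's measured direction: about 0.8 mm. The plate and block directions agree within about 0.003 rad.
- **Contact and bystanders:** the only force reading at the end was about the plate's own weight. I did not take a final picture of the loose items, but no contact showed in the forces I read along the way.

No check failed. The two wrist-camera measurements of the left thread position differed by about 1.4 mm, so I used their average.

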